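# Hang up the water bath's basket and offer its lid up to the hinge

## Task

The small water bath has been washed and is going back together: hang its wire basket by the carrying handle over both prongs of the draining stand's hook and let go of it, then take the bath's steel lid out of the draining rack and offer it up to the hinge on the bath's back wall as if the lid stood open, upright with its knob to the rear, its one knuckle between the bath's two so that the pin holes line up. Do not force the lid against the bath; finish while still holding it there quite still in mid-air, carried by you alone, so that a colleague can slide in the hinge pin. Leave the other things on the bench where they are.

Things in the scene. Friction and masses are not known exactly. Their poses are not given: they have to be found in the camera images.
- basket_grip (a point): Loose wire basket's handle: middle of its black sleeve (12 mm thick, 34 mm long), 125 mm above the basket's underside and 70 mm above its rim. The sleeve sits on a level 6 mm wire bar along y, straight for 100 mm, whose ends run down to the basket's two short sides (rigid, does not swing). Axes: x across the bar, y along it, z up.
- basket: The same wire basket, 0.15 to 0.3 kg, 89 (x) x 129 (y) mm and 55 mm deep, standing upright on the bench; origin at the centre of its underside, axes as above.
- hook_seat (a point): Two-pronged hook: two level steel prongs 7 mm thick, at y = -30 and +30 mm, run along x from the clamp (x = +95 mm) to x = -30 mm, then turn up to tips at x = -42 mm, 26 mm above the prongs' axes. This point: half-way between them at axis height, 200 mm above the bench; -x is where they point, z up. A hung handle bar lies across both, 6.5 mm above this point, its sleeve between them.
- stand: The hook's stand (fixed, rigid); origin on the bench straight below hook_seat, same axes. Clamp block 30 x 84 x 22 mm at x = +110 mm; rod there, up to 240 mm above the bench; foot 12 mm high, x = +20 to +170 mm, 110 mm wide.
- lid_center (a point): Centre of the bath's loose steel lid, a rigid slab 12 (x) x 260 (y) x 160 (z) mm, 80 mm below its top edge. It stands upright in a slot of the draining rack, hinge edge down; the plain top edge, 190 mm above the bench, is free to be pinched from above. Axes: x through the slab to the knob's side, y along the hinge, z from the hinge edge up to the plain edge.
- lid_knuckle (a point): Centre of the lid's one hinge knuckle: a tube along y, 30 mm long, 16 mm outside, 10 mm bore, under the middle of the lid's lower edge, at x = -6, y = 0, z = -96 mm from lid_center; axes as the lid's. It hangs from a plate 100 mm long whose underside is 13 mm above the tube's axis.
- lid_knob (a point): Centre of the lid's black knob (28 mm across), 29 mm in +x from lid_center; the knob's end is at 36 mm.
- lid: The lid, 0.3 to 0.6 kg; origin and axes as lid_center.
- bath_hinge (a point): Hinge on the bath's back wall: two knuckles like the lid's, centred at y = -33.5 and +33.5 mm, 37 mm gap. This point: mid-gap on their axis, 120 mm above the bench, level with the rim; x to the rear, y along the hinge, z up. Rightly offered up, lid_knuckle is here, axes agreeing, and nothing touches: play 3.5 mm at each knuckle end, 5 mm to the wall's leaf in front, 5 mm under the lid plate.
- bath: Water bath (fixed, rigid): open steel tank 160 (x) x 260 (y) mm, 120 mm high; origin on the bench below the tank's centre. White console on its front (-x), 50 mm deep, 80 mm high. Axes as bath_hinge, which is at x = +96 mm, behind the back wall.
- rack: Draining rack (fixed): two wooden rails along x, 130 mm long, 30 mm high, at y = -85 and +85 mm, with steel pegs up to 90 mm above the bench forming two slots across it, 15 mm wide, at x = -35 and +35 mm; lid and tray stand on the rails. Origin on the bench at its middle.
- tray: Plain white tray standing in the other slot of the rack, 12 x 200 x 100 mm, top 130 mm above the bench; leave alone. Origin at the middle of its lower edge.
- pin_dish: glass dish, 120 mm across and 14 mm high, in which the steel hinge pin (7 x 101 mm) lies; to be left alone
- amber_bottle: brown glass bottle, 64 mm across, 135 mm high; to be left alone
- mortar: dark stone mortar with its pestle, 104 mm across, 62 mm high, pestle to 90 mm; to be left alone
- weigh_boat: blue open plastic boat, 70 x 85 x 18 mm; to be left alone
- vial1: small sample vial, 22 mm across, 46 mm high; to be left alone
- vial2: small sample vial, 22 mm across, 46 mm high; to be left alone
- wash_bottle: white plastic bottle, 60 mm across, 150 mm high; to be left alone
Mind the look-alikes: they are no part of the job. What is shaped like the basket but yellow is not meant.

How it is judged:
By the outcome, as a careful person would: the job done as asked, in the order asked, and still so for the second after the job is handed in, while the arm keeps its last pose, push and grip.
It also fails if it takes over 58 s, if anything falls off the work surface, if the arm or the gripper's body presses on something with over 40 N, if the wrist force passes 120 N, or if a joint passes its speed limit or range.

## Robot

A 7-joint arm with a two-finger parallel gripper is mounted at the origin on the work surface. World frame = base frame: x ahead of the robot, y to its left, z up, the work surface at z = 0. Lengths are in m, angles in degrees, forces in N, time in s.
With the tool pointing down it reaches from about 0.4 to 0.75 m from the base axis. Payload 19.5 kg.
Tool frame: the origin (TCP) lies on the centre line of the jaws, within the pads' length; the fingertips stand ctrl.nose_length ahead of it and the grasp point (between the pads) lies 11 mm behind it (ctrl.nose_length is the distance from the TCP to the fingertips, in m); z points along the fingers, y is the direction in which the jaws open and shut (so a half turn about z gives the same grasp; the last joint's range is limited). The gripper opens to 85 mm and grips with 20 to 120 N. Pads are 22 mm wide; open, the fingers measure 114 mm over their backs; the gripper's body (76 mm by 85 mm) begins 54 mm behind the grasp point. The pads swing forward as they close: fully open they stand 13 mm farther back than shut.
Start: joints at [-2.389, 40.479, -1.581, 85.061, 1.261, 54.483, -4.326], TCP at [0.575, 0, 0.239] pointing down, gripper open.
Joint ranges: [-155.06, 155.06], [-18.47, 123.98], [-90, 86.84], [0, 140.48], [-83.41, 263.41], [0, 116], [-161.91, 161.91]. Speed limits (degrees/s): [108.29, 108.29, 147.25, 147.25, 172.46, 172.46, 172.46].

## Interface

Orientations are given as a 3x3 rotation matrix whose columns are the frame's x, y, z axes.
In Python, from workcell import ctrl gives the robot as it stands.
- The arm moves only by the tool servo_tool, never from a script. Its argument "rows" is a list of rows, each a list of 3 entries, a list of its own where there are three numbers: the opening, from 0 (shut) to 1 (fully open), then the shift along the world's x, y, z in units of 25 mm (1.0 is 25 mm), then the turn about the world's z in units of 0.1 rad (1.0 is 0.1 rad). A call has 1 to 10 rows; each row shifts and turns the commanded pose from where the row before left it; what a row does not reach is not made up. A row lasts 1/8 s, in which the tool goes at most 62.5 mm and 10.7 degrees, less where a joint would pass 70% of its speed; a pose out of reach is approached as far as the arm can. A call with a number of a shift or a turn outside -1 to 1 is refused whole. A call with a gripper value outside its range is refused whole. The fingers move at their own pace and stop on an object; "newtons" is the grip in N (left out, the last holds). Time passes only in rows, so rows that do not move let the fingers close. It gives the time, the measured TCP pose, the force and the opening at its end, in the units of the state.
- ctrl.get_obs(): the state, without advancing time (a new reading comes with each control period).
- ctrl.grab_frame(name): name is "scene" or "side" or "wrist"; returns a dict with "img" (400x640x3 uint8, red, green, blue), "fx", "fy", "cx", "cy" (pixels), "rvec" (rotation vector, rad) and "tvec" (3), from world to camera coordinates, as OpenCV has them. Camera axes: x right, y down, z forward; pixel columns grow to the right and rows downward; lengths in m; the calibration is good to about 2 mm. A picture is of the moment at which its call begins. There is no depth.
- ctrl.hand_in(): hands the job in, once; it reports no verdict.
Trained networks look in a picture, given as the dict that the camera call returned (one of the last four; its "shot" number tells which), for a name from the list of things; names that differ only in an ending like _2 or _b are one class to them, and where a whole thing is asked for, a point or a joint stands for the part that bears it (a point fixed in the world has none). Each returns a list of dicts, best first, with "p" (0 to 1); they miss things now and then, are a little off and sometimes report something else, mostly with a low value. They report only what shows in the picture. A call takes as long as a camera call. They do not tell look-alikes from the thing itself.
- ctrl.boxes_of(name, picture): "extent" ([centre column, centre row, width, height] in pixels, round what is visible of it).
The state is a dict: "time_s": time; "q": joint angles; "dq": joint speeds; "effort": joint torques, N m; "tcp_pos": TCP position; "ee_rot": TCP orientation; "ft_force": force on the tool from outside, world axes, zero at the start; "torque": the same for the moment, N m; "gripper_width": finger opening in m.
Only numpy, scipy, OpenCV 4.12 (cv2) and the standard library are available. Lean on these libraries where they do the work, as an engineer would, in place of code of your own. Each camera call takes 0.05 s, during which the arm holds its last target. There are 200 camera calls.

## Working session

There is one attempt and no reset: what is moved stays moved. The work goes in short steps, Python scripts to look and compute and a tool call to move; the robot and the scene stay as the last step left them, time stands still between calls to the robot, and variables do not carry over. Pictures are saved under pics/ and viewed, on a budget of 10 in all, crops included, one or two more only if the job needs it, and the job is handed in when it is done.

Besides the shell and the picture viewer there is one more tool, called after ">>>" as name(argument=value, ...), one argument or row to a line, values as JSON. servo_tool: Moves the arm, as the interface text tells. Shifts and turns lie within -1 to 1; 1 stands for 25 mm of shift or 0.1 rad of turn. Its arguments: {"type":"object","properties":{"rows":{"type":"array","items":{"type":"array"}},"newtons":{"type":"number"}},"required":["rows"]}

```bash
ls; mkdir -p pics
cat > h.py <<'E'
import numpy as np, cv2
from workcell import ctrl
np.set_printoptions(precision=4,suppress=True)
def cam(f):
    R=cv2.Rodrigues(np.array(f["rvec"],float))[0]; return R,np.array(f["tvec"],float).ravel()
def proj(f,P):
    R,t=cam(f); c=np.atleast_2d(P)@R.T+t
    return np.c_[c[:,0]/c[:,2]*f["fx"]+f["cx"],c[:,1]/c[:,2]*f["fy"]+f["cy"]]
def ray(f,u,v):
    R,t=cam(f); return -R.T@t, R.T@np.array([(u-f["cx"])/f["fx"],(v-f["cy"])/f["fy"],1])
def onz(f,u,v,z):
    o,d=ray(f,u,v); return o+d*(z-o[2])/d[2]
def tri(rays):
    A=np.zeros((3,3));b=np.zeros(3)
    for o,d in rays:
        d=d/np.linalg.norm(d);M=np.eye(3)-np.outer(d,d);A+=M;b+=M@o
    p=np.linalg.solve(A,b); return p,[np.linalg.norm(np.cross(p-o,d/np.linalg.norm(d))) for o,d in rays]
def save(f,n): cv2.imwrite(f"pics/{n}.png",cv2.cvtColor(f["img"],cv2.COLOR_RGB2BGR))
E
cat > a.py <<'E'
from h import *
import pickle
print(ctrl.nose_length); o=ctrl.get_obs(); print(o["time_s"],o["tcp_pos"],o["ee_rot"],o["gripper_width"])
F={}
for n in ["scene","side","wrist"]:
    f=F[n]=ctrl.grab_frame(n); R,t=cam(f); print(n,"cam at",-R.T@t,"fwd",R[2],f["fx"]); save(f,n+"0")
    for k in ["basket","basket_grip","hook_seat","lid_center","lid","lid_knob","lid_knuckle","bath_hinge","bath","rack","tray","stand"]:
        for r in ctrl.boxes_of(k,f)[:3]: 
            if r["p"]>.2: print(" ",k,np.round(r["extent"],1),round(r["p"],2))
pickle.dump({k:dict(v) for k,v in F.items()},open("F0.pkl","wb"))
cv2.imwrite("pics/both0.png",cv2.cvtColor(np.vstack([F["scene"]["img"],F["side"]["img"]]),cv2.COLOR_RGB2BGR)[:, :])
E
python3 a.py
```

```text
pics
0.008
0.0 [0.5747 0.     0.2388] [[ 0.      1.     -0.0011]
 [ 1.     -0.     -0.    ]
 [-0.     -0.0011 -1.    ]] 0.08529214437900261
scene cam at [ 1.0447 -0.7757  1.5698] fwd [-0.2862  0.4341 -0.8542] 491.6842482548396
  basket [179.1 301.8  50.6  45.8] 0.9
  basket [241.4 245.9  38.1  48.9] 0.57
  basket [226.8 291.4   7.3   7.8] 0.49
  basket_grip [180.2 301.8  53.4  44.1] 0.92
  basket_grip [240.7 245.8  39.   48.7] 0.58
  hook_seat [307.3 273.6  72.2  80.9] 0.83
  hook_seat [318.5 190.1  79.3  81.1] 0.25
  lid_center [385.2 114.4  54.4  58.6] 0.95
  lid [383.2 113.4  58.4  60.2] 0.64
  lid_knob [383.5 114.7  57.7  58.5] 0.93
  lid_knuckle [385.9 113.2  53.9  63.3] 0.64
  lid_knuckle [307.1 275.9  71.1  82.6] 0.54
  bath_hinge [317.1 190.6  84.3  87.8] 0.82
  bath [318.4 189.4  77.9  80.2] 0.75
  bath [384.9 111.8  58.3  57.1] 0.45
  rack [379.4 149.7  39.5  17.8] 0.61
  tray [377.6 132.9  35.5  36.3] 0.86
  stand [308.1 275.3  73.8  78. ] 0.55
  stand [236.6 303.9   7.2   8.8] 0.54
side cam at [ 0.0743 -0.7528  0.951 ] fwd [ 0.4186  0.5845 -0.6951] 383.17657787953766
  ba
[... 412 characters left out ...]
.45
  lid_knuckle [233.1 143.9  70.4  51.9] 0.73
  lid_knuckle [242.  157.6  53.3  38.1] 0.27
  bath_hinge [314.2 156.5  25.9  23. ] 0.74
  bath_hinge [285.1 220.2 102.4  93.1] 0.7
  bath [284.7 217.5 102.4  98.6] 0.61
  rack [240.7 175.9  56.2  21.2] 0.52
  tray [243.9 157.8  53.6  38.5] 0.85
  stand [396.8 242.1  64.1  84.6] 0.79
  stand [232.9 144.2  75.5  57.9] 0.44
wrist cam at [0.5756 0.0702 0.3732] fwd [-0.001  -0.2782 -0.9605] 338.9268032533152
  basket [405.3 374.5  34.2  17.7] 0.28
  hook_seat [403.  372.1  36.2  18.4] 0.6
  lid_knob [502.4 183.5 104.  101. ] 0.53
  bath_hinge [220.5 165.2 314.6 330.5] 0.74
  bath [222.9 167.9 308.9 335.1] 0.8
  stand [407.2 374.6  40.2  19.3] 0.77
```

Run:
```python
from h import *
import pickle
F=pickle.load(open("F0.pkl","rb"))
c=lambda f,x0,y0,x1,y1,w,h: cv2.resize(cv2.cvtColor(f["img"],cv2.COLOR_RGB2BGR)[y0:y1,x0:x1],(w,h),interpolation=cv2.INTER_CUBIC)
cv2.imwrite("pics/s0.png",c(F["scene"],140,70,440,340,660,594))
cv2.imwrite("pics/d0.png",c(F["side"],180,100,460,400,554,594))
```

```text
(no output)
```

View pics/s0.png

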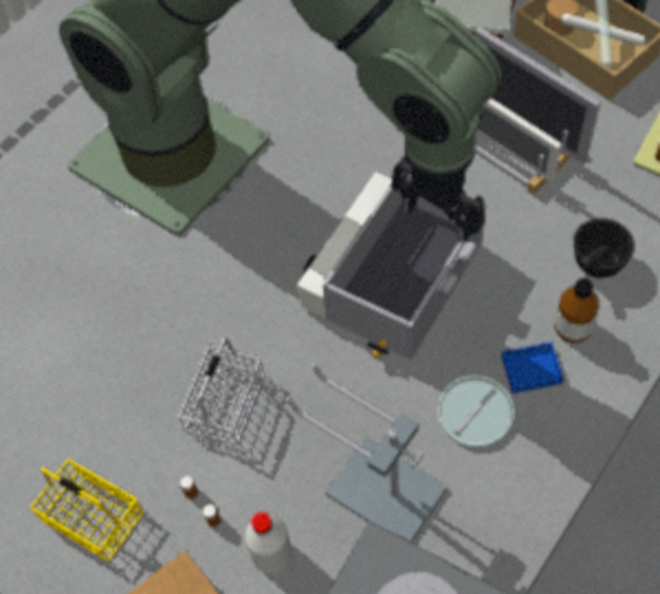

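View pics/d0.png

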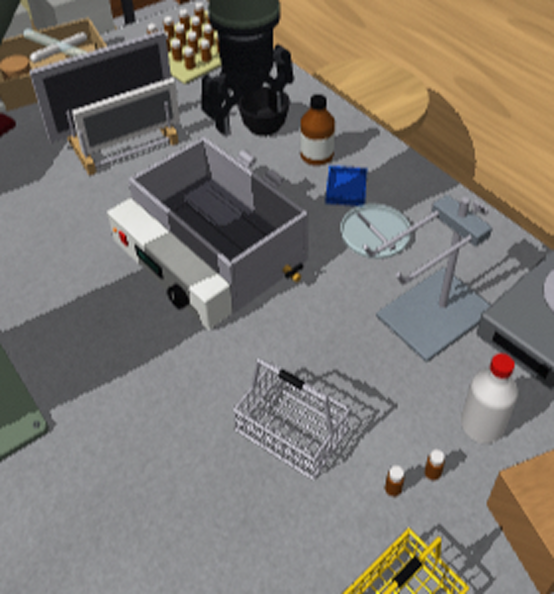

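Run:
```python
from h import *
import pickle
F=pickle.load(open("F0.pkl","rb"))
c=lambda n,x0,y0,w,h: cv2.resize(cv2.cvtColor(F[n]["img"],cv2.COLOR_RGB2BGR)[y0:y0+h,x0:x0+w],(400,300),interpolation=cv2.INTER_CUBIC)
a=np.vstack([np.hstack([c("scene",210,218,80,60),c("side",290,270,80,60)]),np.hstack([c("scene",265,225,100,75),c("side",350,190,100,75)])])
cv2.imwrite("pics/c1.png",a)
S,D=F["scene"],F["side"]
p,e=tri([ray(S,236.8,236),ray(D,327,291.4)]);print("sleeve",p,e)
def black(f,x0,y0,x1,y1,th=45):
    g=f["img"][y0:y1,x0:x1].max(2); ys,xs=np.nonzero(g<th); 
    pts=np.c_[xs+x0,ys+y0].astype(float); m=pts.mean(0); u,s,vt=np.linalg.svd(pts-m); k=(pts-m)@vt[0]; return m,len(pts),m+vt[0]*k.min(),m+vt[0]*k.max()
a=black(S,228,226,246,246);b=black(D,315,282,340,300);print(a,b)
p,e=tri([ray(S,*a[0]),ray(D,*b[0])]);print("sleeve",p,e)
for y in [("S",S,a),("D",D,b)]:
    q=[onz(y[1],*y[2][i],.125) for i in (2,3)]; print(q, np.degrees(np.arctan2(*(q[1]-q[0])[1::-1])), np.linalg.norm(q[1]-q[0]))
```

```text
sleeve [ 0.398  -0.3317  0.1231] [np.float64(2.011706630552843e-05), np.float64(2.0117066305452594e-05)]
(array([236.5, 236. ]), 14, array([235.305 , 239.1169]), array([237.695 , 232.8831])) (array([326.963 , 291.2037]), 54, array([321.4364, 287.9603]), array([332.3668, 294.375 ]))
sleeve [ 0.3978 -0.3323  0.1246] [np.float64(0.00033731593962263543), np.float64(0.00033731593962277274)]
[array([ 0.4021, -0.3438,  0.125 ]), array([ 0.394 , -0.3217,  0.125 ])] 110.00982462292619 0.023512560369813088
[array([ 0.3923, -0.3163,  0.125 ]), array([ 0.4027, -0.3475,  0.125 ])] -71.567744241501 0.03284395570074361
```

View pics/c1.png

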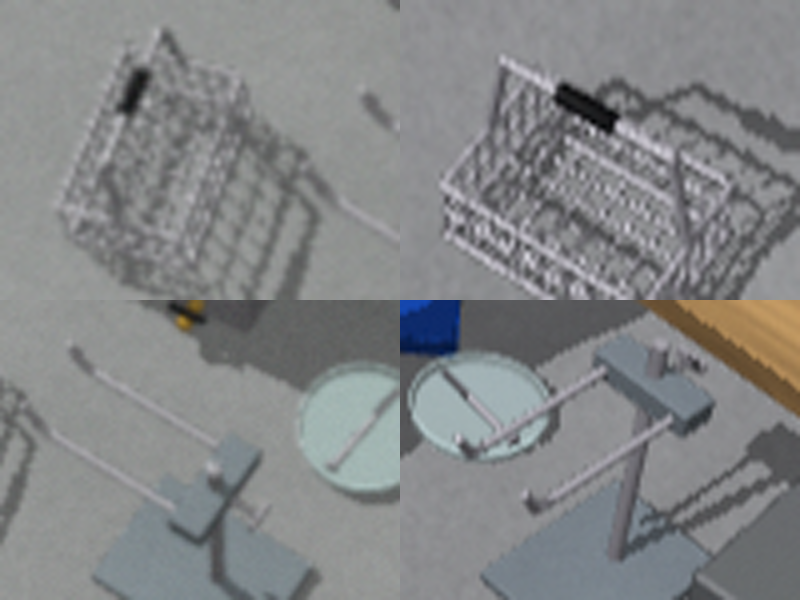

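Run:
```python
from h import *
import pickle
from scipy.optimize import least_squares
F=pickle.load(open("F0.pkl","rb"));S,D=F["scene"],F["side"]
for u in [(310,282.5),(355.6,307)]: print("bar end",onz(D,*u,.125))
for s in (1,-1):
    L=np.array([[-30,30*s,200],[95,30*s,200],[95,-30*s,200],[-30,-30*s,200],[-42,30*s,226]])/1e3
    us=np.array([[288.75,243.25],[318.75,260.75],[308,276.75],[278,258.25],[283.5,236.5]])
    ud=np.array([[369.5,227.5],[401.25,208.5],[418,220],[385,240.75],[365.5,223.5]])
    def W(p):
        c,k=np.cos(p[2]),np.sin(p[2]); return np.c_[p[0]+c*L[:,0]-k*L[:,1],p[1]+k*L[:,0]+c*L[:,1],L[:,2]]
    fn=lambda p:np.r_[(proj(S,W(p))-us).ravel(),(proj(D,W(p))-ud).ravel()]
    b=min((least_squares(fn,[.6,-.2,a],loss="soft_l1") for a in (-2,-1,0,1,2,3)),key=lambda r:r.cost)
    print(s,b.cost,b.x,np.degrees(b.x[2])); print(fn(b.x).round(1).reshape(2,-1))
```

```text
bar end [ 0.3789 -0.2858  0.125 ]
bar end [ 0.4255 -0.4087  0.125 ]
1 10.494015789332822 [ 0.6029 -0.3137  0.0183] 1.0496445163543806
[[-2.1 -1.6  1.8  1.2  1.4  0.9 -2.8 -1.6 -0.6 -0.5]
 [-0.9  0.3  0.6 -1.7  0.4 -0.8 -0.1  0.9  0.4 -0.3]]
-1 177.9422821265975 [ 0.6116 -0.2924  5.4769] 313.8031743252094
[[ -4.3  -0.4 -28.9  19.8   1.9   0.5  25.7 -18.3  -0.1  -0.9]
 [  0.1   2.5  17.3  27.    0.1  -1.3 -13.9 -27.1   0.1  -0.7]]
```

>>> servo_tool(
  rows=[
    [1,[-0.5,-1,0],0.33],
    [1,[-0.5,-1,0],0.33],
    [1,[-0.5,-1,0],0.33],
    [1,[-0.5,-1,0],0.33],
    [1,[-0.5,-1,0],0.33],
    [1,[-0.5,-1,0],0.33],
    [1,[-0.5,-1,0],0.33],
    [1,[-0.5,-1,0],0.33],
    [1,[-0.5,-1,0],0.33],
    [1,[-0.5,-1,0],0.33],
  ],
  newtons=40,
)

```text
time_s: 3.2
tcp_pos: [0.4495, -0.2508, 0.2393]
ee_rot: [[-0.325, 0.946, 0.0], [0.946, 0.325, -0.0], [-0.0, -0.0, -1.0]]
ft_force: [0.4, 0.1, -0.7]
gripper_width: 0.0854
```

>>> servo_tool(
  rows=[
    [1,[-0.5,-0.8,0],0],
    [1,[-0.5,-0.8,0],0],
    [1,[-0.5,-0.8,0],0],
    [1,[-0.6,-0.9,0],0],
    [1,[0,0,0],0],
    [1,[0,0,0],0],
  ],
)

```text
time_s: 3.95
tcp_pos: [0.3978, -0.332, 0.2393]
ee_rot: [[-0.324, 0.946, 0.0], [0.946, 0.324, 0.0], [0.0, 0.0, -1.0]]
ft_force: [0.1, 0.0, -0.4]
gripper_width: 0.0852
```

```bash
cat > b.py <<'E'
from h import *
import pickle,sys
o=ctrl.get_obs(); print(o["time_s"],o["tcp_pos"],o["ee_rot"],o["gripper_width"],o["ft_force"])
F={n:dict(ctrl.grab_frame(n)) for n in ["scene","side","wrist"]}
pickle.dump(F,open(f"F{sys.argv[1]}.pkl","wb"))
for n in F: save(F[n],n+sys.argv[1])
E
python3 b.py 1
python3 - <<'E'
from h import *
import pickle
F=pickle.load(open("F1.pkl","rb"))
bgr=lambda n:cv2.cvtColor(F[n]["img"],cv2.COLOR_RGB2BGR)
c=lambda n,x0,y0,w,h:cv2.resize(bgr(n)[y0:y0+h,x0:x0+w],(400,300),interpolation=cv2.INTER_CUBIC)
w=cv2.resize(bgr("wrist"),(400,250)); w=np.vstack([w,np.zeros((50,400,3),np.uint8)])
cv2.imwrite("pics/v1.png",np.vstack([np.hstack([c("scene",270,125,100,75),c("side",225,160,120,90)]),np.hstack([c("scene",345,70,100,75),w])]))
E
```

```text
3.95 [ 0.3978 -0.332   0.2393] [[-0.3244  0.9459  0.0002]
 [ 0.9459  0.3244  0.0003]
 [ 0.0002  0.0002 -1.    ]] 0.08517369892577631 [ 0.1239  0.0239 -0.3758]
```

View pics/v1.png

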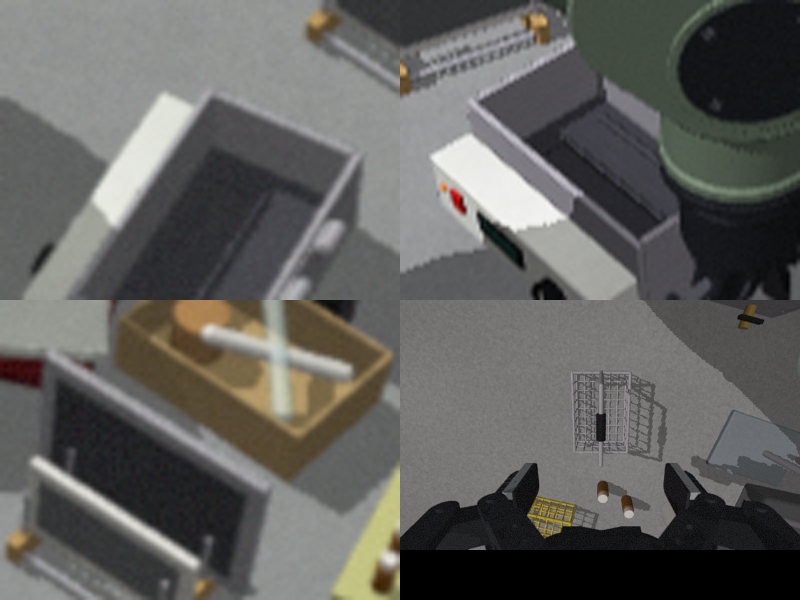

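>>> servo_tool(
  rows=[
    [1,[0,0,-1],0],
    [1,[0,0,-1],0],
    [1,[0,0,-1],0],
    [1,[0,0,-1],0],
    [1,[0,0,-1],0],
    [1,[0,0,0],0],
    [0,[0,0,0],0],
    [0,[0,0,0],0],
    [0,[0,0,0],0],
    [0,[0,0,0],0],
  ],
)

```text
time_s: 5.35
tcp_pos: [0.3976, -0.3326, 0.1146]
ee_rot: [[-0.324, 0.946, 0.0], [0.946, 0.324, -0.0], [-0.0, 0.0, -1.0]]
ft_force: [0.3, -0.2, 0.4]
gripper_width: 0.0122
```

>>> servo_tool(
  rows=[
    [0,[0,0,0],0],
    [0,[0,0,0],0],
    [0,[0,0,0.5],0],
    [0,[0,0,1],0],
    [0,[0,0,1],0],
    [0,[0,0,1],0],
    [0,[0,0,1],0],
    [0,[0,0,0.6],0],
  ],
)

```text
time_s: 6.35
tcp_pos: [0.3973, -0.3325, 0.2435]
ee_rot: [[-0.324, 0.946, 0.001], [0.946, 0.324, -0.001], [-0.001, 0.0, -1.0]]
ft_force: [0.6, -0.5, -2.2]
gripper_width: 0.0105
```

```bash
python3 b.py 2
python3 - <<'E'
from h import *
import pickle
F=pickle.load(open("F2.pkl","rb"))
bgr=lambda n:cv2.cvtColor(F[n]["img"],cv2.COLOR_RGB2BGR)
c=lambda n,x0,y0,w,h:cv2.resize(bgr(n)[y0:y0+h,x0:x0+w],(400,300),interpolation=cv2.INTER_CUBIC)
cv2.imwrite("pics/v2.png",np.vstack([np.hstack([c("scene",205,190,160,120),c("side",290,180,160,120)]),np.hstack([c("wrist",0,0,533,400),c("side",170,80,160,120)])]))
E
```

```text
6.35 [ 0.3973 -0.3325  0.2435] [[-0.3239  0.9461  0.0006]
 [ 0.9461  0.3239 -0.0007]
 [-0.0009  0.0003 -1.    ]] 0.010464295297366526 [ 0.5722 -0.4573 -2.239 ]
```

View pics/v2.png

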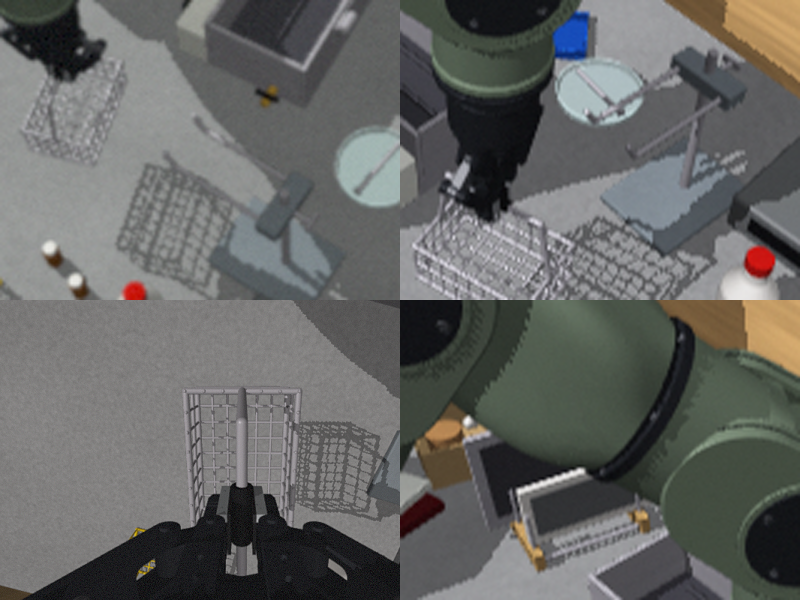

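```bash
cat > fit.py <<'E'
from h import *
from scipy.optimize import least_squares
def W(p,L):
    L=np.atleast_2d(L)/1e3; c,k=np.cos(p[2]),np.sin(p[2]); return np.c_[p[0]+c*L[:,0]-k*L[:,1],p[1]+k*L[:,0]+c*L[:,1],L[:,2]]
def fit(obs,p0):  # obs: (frame, local mm, pixel)
    fn=lambda p:np.concatenate([(proj(f,W(p,l))[0]-u) for f,l,u in obs])
    b=min((least_squares(fn,[*p0,a],loss="soft_l1") for a in np.arange(-3,3.1,1)),key=lambda r:r.cost)
    print(b.cost.round(2),b.x,"yaw",np.degrees(b.x[2]).round(2)); print(fn(b.x).round(1).reshape(-1,2).tolist()); return b.x
E
python3 - <<'E'
from fit import *
import pickle
F=pickle.load(open("F0.pkl","rb"));S,D=F["scene"],F["side"]
fit([(S,(-30,30,200),(288.75,243.25)),(S,(-30,-30,200),(278,258.25)),(S,(-42,30,226),(283.5,236.5)),
(D,(-30,30,200),(369.5,227.5)),(D,(-30,-30,200),(385,240.75)),(D,(95,30,200),(401.25,208.5)),(D,(95,-30,200),(418,220)),(D,(-42,30,226),(365.5,223.5)),
(S,(20,-55,12),(265+95/4,225+278/4)),(S,(20,55,12),(265+170/4,225+180/4)),(S,(170,55,12),(265+315/4,225+272/4)),(D,(20,-55,12),(350+128/4*1.0-0+0,190+358/4))][:11],[.6,-.3])
fit([(D,(20,55,12),(290+207/2.5,180+185/2.5)),(D,(20,-55,12),(290+172/2.5-0,180+199/2.5))],[.6,-.3])
E
```

```text
9.47 [ 0.6054 -0.3144 -0.006 ] yaw -0.35
[[-1.2, -1.1], [-2.3, -1.4], [0.3, -0.1], [0.0, -0.2], [0.4, 0.6], [2.2, -1.6], [1.7, -0.5], [1.3, -0.9], [-0.8, -0.4], [-0.3, -1.5], [0.3, -0.7]]
17.13 [ 0.6235 -0.2094 -1.1603] yaw -66.48
[[0.4, -16.9], [-0.4, 1.8]]
```

>>> servo_tool(
  rows=[
    [0,[0.6,0.15,0],-0.66],
    [0,[0.6,0.15,0],-0.66],
    [0,[0.6,0.15,0],-0.66],
    [0,[0.6,0.15,0],-0.66],
    [0,[0.6,0.15,-0.16],-0.66],
    [0,[0,0,0],0],
    [0,[0,0,0],0],
  ],
)

```text
time_s: 7.38
tcp_pos: [0.4717, -0.314, 0.2375]
ee_rot: [[-0.001, 1.0, -0.001], [1.0, 0.001, 0.0], [0.0, -0.001, -1.0]]
ft_force: [0.1, -1.6, -1.6]
gripper_width: 0.0105
```

```bash
python3 b.py 3
python3 - <<'E'
from fit import *
import pickle
F=pickle.load(open("F3.pkl","rb"))
S,D,Wr=F["scene"],F["side"],F["wrist"]
print("wash",onz(S,262,322,0))
bgr=lambda n:cv2.cvtColor(F[n]["img"],cv2.COLOR_RGB2BGR)
ims={}
for n in F:
    im=cv2.resize(bgr(n),None,fx=4,fy=4,interpolation=cv2.INTER_CUBIC)
    for s in (30,-30):
        P=proj(F[n],W([.6045,-.314,-.003],np.array([[95,s,200],[-30,s,200],[-42,s,226]])))
        cv2.polylines(im,[np.int32(P*4+2)],False,(0,0,255),1)
    b=proj(F[n],W([.474,-.314,0],np.array([[0,-50,249],[0,50,249]]))); cv2.polylines(im,[np.int32(b*4+2)],False,(0,255,0),1)
    ims[n]=im
c=lambda n,x0,y0,w,h,W,H:cv2.resize(ims[n][4*y0:4*(y0+h),4*x0:4*(x0+w)],(W,H))
cv2.imwrite("pics/v3.png",np.vstack([np.hstack([c("scene",230,215,120,90,400,300),c("side",325,180,120,90,400,300)]),np.hstack([c("wrist",0,100,533,300,533,300),np.zeros((300,267,3),np.uint8)])]))
E
```

```text
7.375 [ 0.4717 -0.314   0.2375] [[-0.0011  1.     -0.0011]
 [ 1.      0.0011  0.0001]
 [ 0.0001 -0.0011 -1.    ]] 0.01054467666867069 [ 0.0972 -1.5659 -1.5961]
wash [ 0.6082 -0.4895  0.    ]
```

View pics/v3.png

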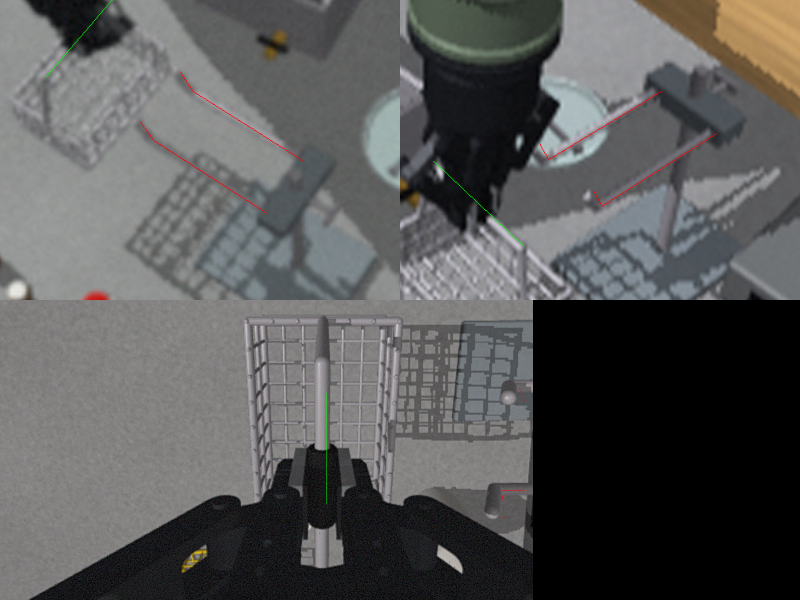

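Run:
```python
from fit import *
import pickle
F=pickle.load(open("F3.pkl","rb"));f=F["wrist"]
print(proj(f,W([.6045,-.314,-.003],np.array([[-30,30,200],[-42,30,226],[-30,-30,200],[-42,-30,226],[95,-30,200]]))))
g=cv2.cvtColor(f["img"],cv2.COLOR_RGB2BGR)[160:340,440:640]; cv2.imwrite("pics/w3.png",cv2.resize(g,(800,600),interpolation=cv2.INTER_CUBIC) if 0 else cv2.resize(g,(660,594)))
```

```text
[[518.8073 187.3275]
 [524.3814 200.5112]
 [501.3453 290.2348]
 [503.7652 317.4246]
 [721.3129 291.1112]]
```

View pics/w3.png

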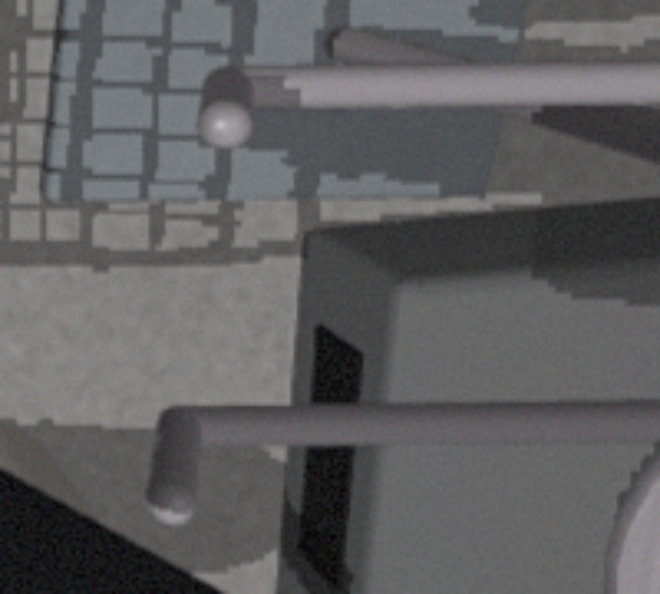

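Run:
```python
from fit import *
import pickle
F=pickle.load(open("F3.pkl","rb"));f=F["wrist"]
w=[(f,(-30,30,200),(506.7,185.8)),(f,(-42,30,226),(508.2,196.5)),(f,(-30,-30,200),(494.5,287.9)),(f,(-42,-30,226),(492.1,310.5)),(f,(0,30,200),(640,160+84/3.3))]
p=fit(w[:4],[.6,-.3]); 
for n in("scene","side"):print(proj(F[n],W(p,np.array([[-30,30,200],[-42,30,226],[-30,-30,200],[-42,-30,226],[95,-30,200]]))).round(1).tolist())
```

```text
7.52 [ 0.5982 -0.3114  0.0196] yaw 1.12
[[-0.8, -2.1], [1.1, 0.4], [-2.6, -0.7], [0.7, 4.0]]
[[285.9, 240.3], [282.1, 234.6], [274.5, 255.2], [270.5, 249.6], [308.6, 276.2]]
[[366.7, 228.1], [363.9, 223.5], [382.9, 242.0], [380.5, 237.5], [416.5, 219.4]]
```

>>> servo_tool(
  rows=[
    [0,[0.6,0,0],0.17],
    [0,[0.8,0.04,0],0],
    [0,[0.8,0,0],0],
    [0,[0.8,0,0],0],
    [0,[0.8,0,0],0],
    [0,[0.8,0,0],0],
    [0,[0.8,0,0],0],
    [0,[0,0,0],0],
    [0,[0,0,-0.6],0],
    [0,[0,0,-0.6],0],
  ],
)

```text
time_s: 8.78
tcp_pos: [0.6067, -0.313, 0.2066]
ee_rot: [[-0.017, 1.0, -0.001], [1.0, 0.017, 0.0], [0.0, -0.001, -1.0]]
ft_force: [0.4, -0.1, -2.9]
gripper_width: 0.0106
```

>>> servo_tool(
  rows=[
    [0,[0,0,-0.28],0],
    [0,[0,0,-0.12],0],
    [0,[0,0,0],0],
  ],
)

```text
time_s: 9.15
tcp_pos: [0.6075, -0.3128, 0.1978]
ee_rot: [[-0.017, 1.0, 0.0], [1.0, 0.017, -0.0], [-0.0, 0.0, -1.0]]
ft_force: [-0.8, -0.2, -2.0]
gripper_width: 0.0103
```

```bash
python3 b.py 4
python3 - <<'E'
from fit import *
import pickle
F=pickle.load(open("F4.pkl","rb"))
bgr=lambda n:cv2.cvtColor(F[n]["img"],cv2.COLOR_RGB2BGR)
c=lambda n,x0,y0,w,h,W,H:cv2.resize(bgr(n)[y0:y0+h,x0:x0+w],(W,H),interpolation=cv2.INTER_CUBIC)
cv2.imwrite("pics/v4.png",np.hstack([np.vstack([c("scene",250,215,120,90,400,300),c("side",345,160,120,90,400,300)]),np.vstack([c("wrist",100,0,400,400,400,400),c("scene",340,70,120,60,400,200)])]))
E
```

```text
9.15 [ 0.6075 -0.3128  0.1978] [[-0.0169  0.9999  0.    ]
 [ 0.9999  0.0169 -0.    ]
 [-0.      0.     -1.    ]] 0.010297544921328646 [-0.7723 -0.226  -1.9916]
```

View pics/v4.png

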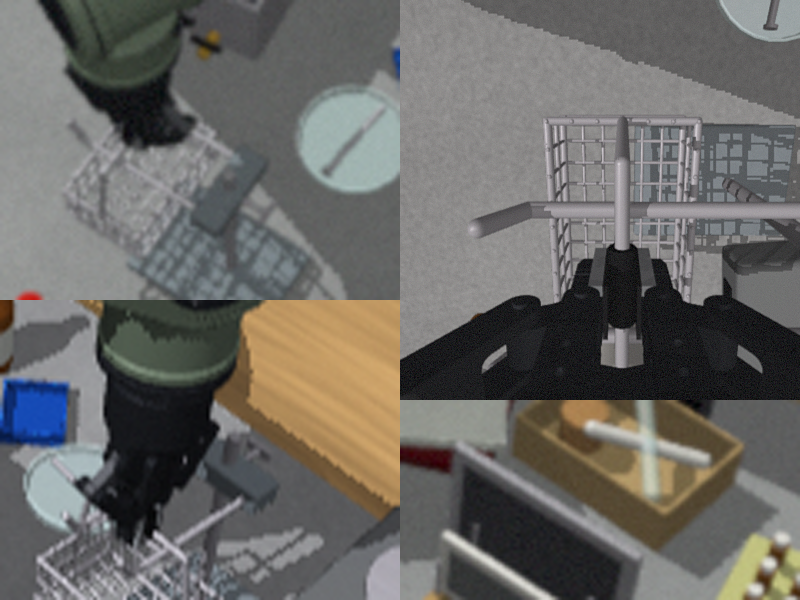

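>>> servo_tool(
  rows=[
    [0,[0,0,-0.06],0],
    [0,[0,0,-0.04],0],
    [0,[0,0,0],0],
  ],
)

```text
time_s: 9.68
tcp_pos: [0.6076, -0.3128, 0.1957]
ee_rot: [[-0.017, 1.0, 0.0], [1.0, 0.017, -0.0], [-0.0, 0.0, -1.0]]
ft_force: [-0.1, 0.9, 3.9]
gripper_width: 0.0103
```

>>> servo_tool(
  rows=[
    [0.45,[0,0,0],0],
    [0.45,[0,0,0],0],
    [0.45,[0,0,0],0],
    [0.45,[0,0,0.3],0],
    [0.45,[0,0,0.8],0],
    [0.45,[0,0,1],0],
    [0.45,[0,0,1],0],
    [0.45,[0,0,1],0],
    [0.45,[0,0,1],0],
    [0.45,[0,0,0.5],0],
  ],
)

```text
time_s: 10.92
tcp_pos: [0.6076, -0.3128, 0.3372]
ee_rot: [[-0.017, 1.0, 0.002], [1.0, 0.017, -0.001], [-0.001, 0.002, -1.0]]
ft_force: [-0.6, 0.3, 0.3]
gripper_width: 0.0384
```

```bash
python3 b.py 5
python3 - <<'E'
from fit import *
import pickle
F=pickle.load(open("F5.pkl","rb"))
bgr=lambda n:cv2.cvtColor(F[n]["img"],cv2.COLOR_RGB2BGR)
c=lambda n,x0,y0,w,h,W,H:cv2.resize(bgr(n)[y0:y0+h,x0:x0+w],(W,H),interpolation=cv2.INTER_CUBIC)
cv2.imwrite("pics/v5.png",np.vstack([np.hstack([c("scene",275,140,120,90,400,300),c("scene",345,65,120,90,400,300)]),np.hstack([c("side",200,105,120,90,400,300),c("wrist",0,0,533,400,400,300)])]))
for n in F:
  for k in ["basket","lid","bath_hinge","bath","lid_knob","rack","tray"]:
    for r in ctrl.boxes_of(k,F[n])[:2]:
        if r["p"]>.3: print(n,k,np.round(r["extent"],1),round(r["p"],2))
E
```

```text
10.925 [ 0.6076 -0.3128  0.3372] [[-0.017   0.9999  0.0016]
 [ 0.9999  0.017  -0.0007]
 [-0.0008  0.0016 -1.    ]] 0.03836312265839317 [-0.6319  0.2628  0.3259]
scene basket [179.9 301.8  50.8  45.1] 0.85
scene basket [291.2 266.7  40.7  52.4] 0.76
scene lid [382.4 113.   58.2  60.7] 0.74
scene bath_hinge [330.4 188.7  60.5  87.6] 0.75
scene bath [329.8 189.1  57.1  84.9] 0.59
scene rack [370.8 142.9  49.4  30.9] 0.77
scene tray [373.5 130.1  41.4  43.4] 0.68
side basket [383.4 249.8  56.   58.5] 0.86
side basket [383.4 384.6  55.9  30.7] 0.71
side lid [235.9 149.9  59.4  44.4] 0.83
side lid [284.7 218.9 103.6  97.5] 0.31
side bath_hinge [395.1 241.3  65.3  80. ] 0.45
side bath [284.2 219.2  99.4  96.7] 0.71
side bath [384.4 249.4  55.3  59.5] 0.49
side lid_knob [234.7 150.1  63.8  42. ] 0.8
side rack [242.1 175.9  57.3  28.5] 0.84
side rack [427.  299.2  27.7  44.6] 0.34
side tray [242.8 158.8  48.6  37.5] 0.96
wrist basket [129.1 340.8  69.5  73.7] 0.71
wrist basket [321.9 183.2  90.8 147. ] 0.61
wrist bath_hinge [217.2  10.5 154.3  20.4] 0.72
wrist bath [219.9  10.5 148.1  18.7] 0.94
wrist lid_knob [322.3 183.5  95.  151.2] 0.61
```

View pics/v5.png

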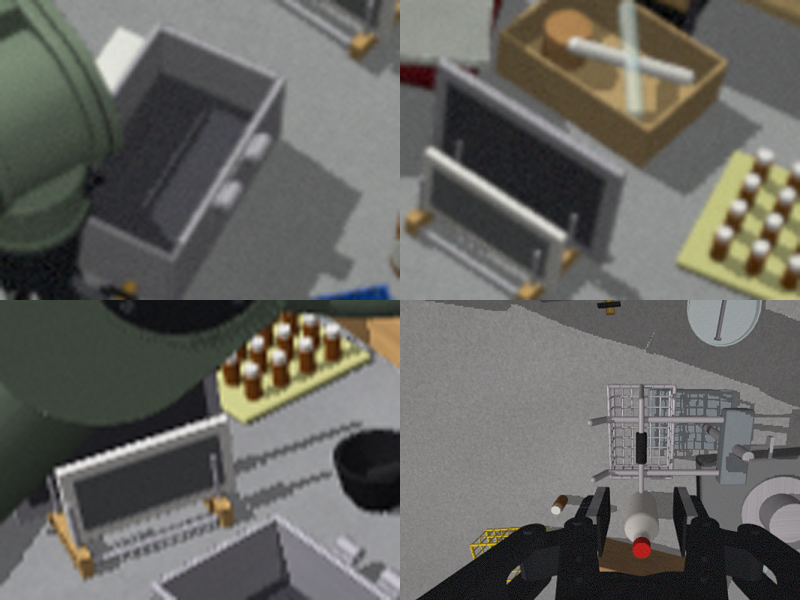

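Run:
```python
from fit import *
import pickle
F=pickle.load(open("F0.pkl","rb"));S,D=F["scene"],F["side"]
p=fit([(S,(-80,130,120),(323.6,148.4)),(S,(80,130,120),(360.2,164.6)),(S,(80,-130,120),(328.4,215)),(S,(-80,-130,120),(299.6,203.6)),(S,(96,33.5,120),(352.4,184.1)),(S,(96,-33.5,120),(343.7,197.6)),
(D,(-80,130,120),(246.7,190.9)),(D,(80,130,120),(284.5,171.2)),(D,(80,-130,120),(334,207.6)),(D,(-80,-130,120),(296.7,232.8))],[.5,0])
print("hinge",W(p,[96,0,120]))
a,b=onz(S,358.5,83,.19),onz(S,411.6,118,.19);print(a,b,(a+b)/2,np.linalg.norm(b-a),np.degrees(np.arctan2(*(b-a)[1::-1])))
a,b=onz(D,180+33/1.98,100+70/1.98,.19),onz(D,180+165/1.98,100+37/1.98,.19);print(a,b,(a+b)/2,np.linalg.norm(b-a),np.degrees(np.arctan2(*(b-a)[1::-1])))
for k,z in (("mortar",(140+603/2.2,70+240/2.2)),("bottle",(140+576/2.2,70+330/2.2))): print(k,onz(S,*z,.03))
```

```text
31.11 [0.5142 0.01   0.1016] yaw 5.82
[[-1.6, -2.1], [0.9, -1.5], [-1.3, 3.9], [-13.6, -4.0], [0.7, 0.6], [0.7, 1.6], [-1.4, -1.2], [-0.6, -3.2], [3.1, -0.8], [0.6, 1.1]]
hinge [[0.6097 0.0197 0.12  ]]
[0.3973 0.4157 0.19  ] [0.6496 0.3769 0.19  ] [0.5235 0.3963 0.19  ] 0.2553007979327057 -8.73492622840993
[0.3947 0.4123 0.19  ] [0.635  0.3604 0.19  ] [0.5148 0.3863 0.19  ] 0.24592574177786553 -12.200955327000623
mortar [0.7554 0.2541 0.03  ]
bottle [0.8032 0.0755 0.03  ]
```

>>> servo_tool(
  rows=[
    [1,[0,1,0],0.1],
    [1,[0,1,0],0.1],
    [1,[0,1,0],0.1],
    [1,[0,1,0],0.1],
    [1,[0,1,0],0.1],
    [1,[0,1,0],0.1],
    [1,[0,1,0],0.1],
    [1,[0,1,0],0.1],
    [1,[0,1,0],0.1],
    [1,[0,1,0],0.1],
  ],
)

```text
time_s: 13.38
tcp_pos: [0.6074, -0.0615, 0.3353]
ee_rot: [[-0.117, 0.993, -0.0], [0.993, 0.117, -0.0], [-0.0, -0.0, -1.0]]
ft_force: [0.3, -0.5, -0.1]
gripper_width: 0.0854
```

>>> servo_tool(
  rows=[
    [1,[0.1,1,0],0],
    [1,[0.1,1,0],0],
    [1,[0,1,-0.2],0],
    [1,[0,0.3,0],0],
    [1,[0,0,0],0],
    [1,[0,0,0],0],
  ],
)

```text
time_s: 14.12
tcp_pos: [0.6125, 0.0187, 0.3304]
ee_rot: [[-0.116, 0.993, 0.0], [0.993, 0.116, -0.001], [-0.001, 0.0, -1.0]]
ft_force: [0.0, -0.4, 0.8]
gripper_width: 0.0856
```

```bash
python3 b.py 6
python3 - <<'E'
from fit import *
import pickle
F=pickle.load(open("F6.pkl","rb"))
for n in F:
  for k in ["lid","bath_hinge","bath","lid_knob"]:
    for r in ctrl.boxes_of(k,F[n])[:2]:
        if r["p"]>.3: print(n,k,np.round(r["extent"],1),round(r["p"],2))
bgr=lambda n:cv2.cvtColor(F[n]["img"],cv2.COLOR_RGB2BGR)
print(proj(F["wrist"],[[.61,.02,.12],[.58,.13,.12]]))
c=lambda n,x0,y0,w,h,W,H:cv2.resize(bgr(n)[y0:y0+h,x0:x0+w],(W,H),interpolation=cv2.INTER_CUBIC)
cv2.imwrite("pics/v6.png",np.hstack([c("wrist",160,0,320,400,480,600),np.vstack([c("scene",345,65,80,75,320,300),c("scene",290,140,80,75,320,300)])]))
E
```

```text
14.125 [0.6125 0.0187 0.3304] [[-0.1155  0.9933  0.0002]
 [ 0.9933  0.1155 -0.0005]
 [-0.0005  0.0001 -1.    ]] 0.08560522189502824 [ 0.0205 -0.3578  0.7854]
scene lid [391.8 120.3  41.   45.7] 0.64
scene lid [359.2 256.1  36.6  29.3] 0.47
scene bath_hinge [318.8 190.   80.5  87.8] 0.75
scene bath_hinge [235.6 305.9   9.9   5.6] 0.49
scene bath [319.3 189.4  80.4  82.7] 0.78
scene lid_knob [391.7 120.4  38.8  48. ] 0.91
side lid [231.7 144.8  72.7  58.3] 0.7
side bath_hinge [285.4 219.1  97.4  89.8] 0.71
side bath [427.2 299.8  27.4  46. ] 0.72
side lid_knob [232.3 144.   70.1  57.6] 0.64
wrist bath_hinge [213.4 158.8 222.6 252.9] 0.92
wrist bath [214.6 160.5 217.9 251.2] 0.74
wrist lid_knob [483.8 121.2  95.8  59.9] 0.42
wrist lid_knob [482.7  27.7 101.8  55.4] 0.38
[[319.1557 176.307 ]
 [300.7753  58.2356]]
```

View pics/v6.png

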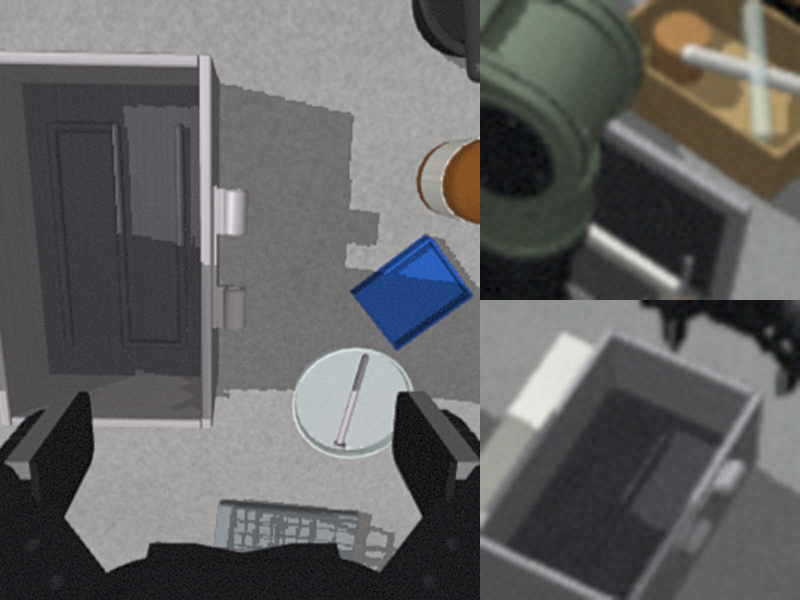

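Run:
```python
from fit import *
import pickle
f=pickle.load(open("F6.pkl","rb"))["wrist"]
g=f["img"].astype(float).mean(2)
print("rows prof cols 312-320"); 
for r in range(118,228): print(r,g[r,311:315].mean().round(),g[r,315:320].mean().round(),end=" | ")
print("\ncols");
for c in range(296,332): print(c,g[132:150,c].mean().round(),g[198:214,c].mean().round(),end=" | ")
print("\nwall outer edge: rows->cols")
for r in (50,70,90,110,165,175,235,255,270): print(r,g[r-2:r+3,288:312].mean(0).round().astype(int).tolist())
```

```text
rows prof cols 312-320
118 113.0 109.0 | 119 114.0 108.0 | 120 114.0 110.0 | 121 111.0 112.0 | 122 114.0 113.0 | 123 114.0 112.0 | 124 112.0 110.0 | 125 110.0 123.0 | 126 133.0 145.0 | 127 174.0 164.0 | 128 202.0 183.0 | 129 212.0 195.0 | 130 212.0 195.0 | 131 210.0 194.0 | 132 211.0 193.0 | 133 213.0 192.0 | 134 211.0 191.0 | 135 210.0 191.0 | 136 213.0 190.0 | 137 212.0 190.0 | 138 212.0 189.0 | 139 213.0 189.0 | 140 212.0 188.0 | 141 212.0 189.0 | 142 213.0 187.0 | 143 214.0 187.0 | 144 212.0 187.0 | 145 211.0 185.0 | 146 212.0 187.0 | 147 213.0 186.0 | 148 212.0 184.0 | 149 211.0 185.0 | 150 211.0 183.0 | 151 213.0 182.0 | 152 211.0 183.0 | 153 214.0 182.0 | 154 214.0 183.0 | 155 200.0 178.0 | 156 152.0 152.0 | 157 120.0 126.0 | 158 106.0 110.0 | 159 109.0 110.0 | 160 112.0 114.0 | 161 112.0 113.0 | 162 117.0 116.0 | 163 111.0 113.0 | 164 113.0 111.0 | 165 111.0 110.0 | 166 114.0 114.0 | 167 114.0 115.0 | 168 112.0 114.0 | 169 114.0 112.0 | 170 114.0 112.0 | 171 110.0 112.0 | 172 114.0 112.0 | 173 112.0 111.0 | 174 112.0 115.0 | 175 111.0 114.0 | 176 113.0 114.0 | 177 114.0 114.0
[... 1917 characters left out ...]
, 110]
110 [92, 89, 89, 86, 94, 153, 193, 203, 202, 198, 197, 180, 135, 85, 74, 78, 78, 75, 101, 108, 110, 110, 113, 113]
165 [60, 61, 70, 70, 65, 96, 180, 200, 196, 193, 195, 182, 134, 102, 132, 193, 134, 84, 105, 115, 114, 113, 112, 111]
175 [62, 61, 62, 60, 61, 73, 132, 161, 178, 179, 179, 170, 131, 103, 130, 180, 124, 81, 104, 113, 113, 113, 114, 113]
235 [59, 59, 63, 63, 60, 64, 99, 123, 129, 128, 134, 135, 122, 86, 76, 77, 78, 85, 111, 116, 114, 111, 112, 115]
255 [82, 83, 82, 82, 82, 82, 94, 121, 129, 129, 133, 137, 127, 86, 77, 78, 82, 106, 111, 112, 114, 112, 112, 113]
270 [85, 84, 83, 80, 80, 80, 88, 117, 129, 129, 132, 137, 129, 84, 88, 152, 166, 165, 164, 161, 163, 163, 165, 165]
```

```bash
cat > hinge.py <<'E'
from fit import *
import pickle
f=pickle.load(open("F6.pkl","rb"))["wrist"]
o=[]  # hinge frame, mm; None = unused pixel coordinate
o=[((96,48.5,128),None,127.1),((96,18.5,128),None,156.0),((96,-18.5,128),None,193.8),((96,-48.5,128),None,219.9),
 ((104,33.5,120),322.3,None),((104,-33.5,120),322.6,None)]
rim=[(50,300.0),(70,300.0),(90,300.05),(110,300.0),(235,300.5),(255,300.4),(270,300.2)]
def fn(p):
    e=[]
    for l,u,v in o:
        q=proj(f,W(p,l))[0]
        e.append(q[0]-u if u else q[1]-v)
    L=np.linspace(-125,125,101); P=proj(f,W(p,np.c_[L*0+80,L,L*0+120]))
    for r,c in rim: e.append(c-np.interp(r,P[::-1,1],P[::-1,0]))
    return np.array(e)
b=least_squares(fn,[.514,.01,.1]); print(fn(b.x).round(2),b.x,np.degrees(b.x[2])); H=W(b.x,[96,0,120])[0]; print("hinge",H)
ob=[0.6125,.0187]; d=H[:2]-ob; a=np.arctan2(.1155,.9933); ty=np.array([np.cos(a),np.sin(a)]);tx=np.array([-np.sin(a),np.cos(a)]); print("tool yaw",np.degrees(a),"in tool: along ty",d@ty,"tx",d@tx)
E
python3 hinge.py
```

```text
[-1.15  0.95 -0.67  1.02  1.54  0.13  0.29  0.25  0.26  0.17  0.4   0.26
  0.03] [0.5104 0.0125 0.1005] 5.757589580096121
hinge [0.606  0.0222 0.12  ]
tool yaw 6.632514615138463 in tool: along ty -0.006094210089788396 tx 0.004192744261763955
```

>>> servo_tool(
  rows=[
    [1,[-0.23,0.9,0.4],0.8],
    [1,[-0.23,0.9,0.4],0.8],
    [1,[-0.23,0.9,0.4],0.8],
    [1,[-0.23,0.9,0.4],0.8],
    [1,[-0.23,0.9,0.4],0.8],
    [1,[-0.23,0.9,0.4],0.8],
    [1,[-0.23,0.9,0.4],0.8],
    [1,[-0.23,0.9,0],0.8],
    [1,[-0.23,0.9,0],0.8],
    [1,[-0.23,0.9,0],0.8],
  ],
)

```text
time_s: 16.12
tcp_pos: [0.5545, 0.2462, 0.3999]
ee_rot: [[-0.797, 0.604, -0.001], [0.604, 0.797, -0.0], [0.0, -0.001, -1.0]]
ft_force: [-0.9, -0.0, 0.0]
gripper_width: 0.0855
```

>>> servo_tool(
  rows=[
    [1,[-0.23,1,0],0.8],
    [1,[-0.23,1,0],0.8],
    [1,[-0.23,1,0],0.8],
    [1,[-0.23,1,0],0.8],
    [1,[-0.23,1,0],0.8],
    [1,[-0.2,0.8,0],0.8],
    [1,[0,0,0],0],
    [1,[0,0,0],0],
  ],
)

```text
time_s: 17.12
tcp_pos: [0.5214, 0.3896, 0.4002]
ee_rot: [[-0.985, 0.174, 0.0], [0.174, 0.985, -0.0], [-0.0, -0.0, -1.0]]
ft_force: [-0.8, -0.6, 0.2]
gripper_width: 0.0852
```

```bash
python3 b.py 7
python3 - <<'E'
from fit import *
import pickle
print(ctrl.get_obs()["q"])
f=pickle.load(open("F7.pkl","rb"))["wrist"]
print(proj(f,[[.3973,.4157,.19],[.6496,.3769,.19]]))
cv2.imwrite("pics/v7.png",cv2.resize(cv2.cvtColor(f["img"],cv2.COLOR_RGB2BGR)[:,160:480],(480,600),interpolation=cv2.INTER_CUBIC))
E
```

```text
17.125 [0.5214 0.3896 0.4002] [[-0.9848  0.1736  0.0002]
 [ 0.1736  0.9848 -0.0004]
 [-0.0003 -0.0004 -1.    ]] 0.0852370854770917 [-0.8328 -0.5869  0.1511]
[-33.1653  44.2469 -20.891   43.4557  14.4687  94.1024  32.5758]
[[326.9003  43.4601]
 [330.8954 288.4739]]
```

View pics/v7.png

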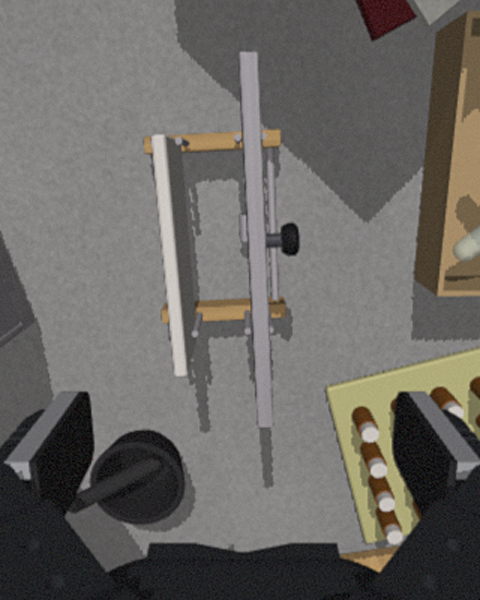

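```bash
cat > lid.py <<'E'
from fit import *
import pickle
f=pickle.load(open("F7.pkl","rb"))["wrist"]; im=f["img"].astype(float); g=im.mean(2)
E=[]
for r in list(range(45,150,8))+list(range(170,275,8)):
    c0=int(round(160+(249+(r*1.5-53)*16/372)/1.5)); s=g[r-1:r+2,c0-12:c0+22].mean(0); d=np.diff(s)
    i=np.argmax(d[4:14])+4; j=np.argmin(d[8:])+8
    w=lambda k:(np.abs(d[k-1:k+2])*np.arange(k-1,k+2)).sum()/np.abs(d[k-1:k+2]).sum()+.5+c0-12
    E.append((r,w(i),w(j)))
E=np.array(E); wd=E[:,2]-E[:,1]; print(np.c_[E,wd][::3].round(1))
ok=np.abs(wd-np.median(wd))<1.2; E=E[ok]
mid=np.polyfit(E[:,0],(E[:,1]+E[:,2])/2,1); print("mid line",mid, "kept",ok.sum())
prof=lambda rr:[round(g[r,int(round(np.polyval(mid,r)))-1:int(round(np.polyval(mid,r)))+2].mean()) for r in rr]
print(prof(range(28,42)),prof(range(276,292)))
np.save("mid.npy",mid)
E
python3 lid.py
```

```text
[[ 45.  319.6 331.3  11.6]
 [ 69.  320.3 332.4  12.1]
 [ 93.  321.5 333.6  12.1]
 [117.  323.4 334.2  10.9]
 [141.  324.6 335.6  11. ]
 [178.  326.4 336.6  10.3]
 [202.  327.4 338.3  10.8]
 [226.  328.5 338.6  10.1]
 [250.  329.8 339.9  10.1]
 [274.  331.2 340.6   9.3]]
mid line [  0.0458 323.4112] kept 22
[86, 86, 88, 88, 86, 83, 114, 159, 159, 159, 160, 160, 159, 159] [149, 147, 149, 147, 148, 149, 149, 151, 138, 90, 88, 89, 92, 93, 92, 91]
```

```bash
cat >> lid.py <<'E'
def fl(p):
    e=[proj(f,W(p,(0,130,190)))[0][1]-34.1, proj(f,W(p,(0,-130,190)))[0][1]-284.3]
    L=np.linspace(-130,130,60)
    A=proj(f,W(p,np.c_[L*0-6,L,L*0+190]));B=proj(f,W(p,np.c_[L*0+6,L,L*0+190]))
    m=(A+B)/2; return np.r_[e,np.interp(E[:,0],m[::-1,1],m[::-1,0])-(E[:,1]+E[:,2])/2]
b=least_squares(fl,[.52,.39,1.4]); print(fl(b.x)[:2],np.abs(fl(b.x)[2:]).max(),b.x,"yaw",np.degrees(b.x[2]))
a=np.arctan2(.9848,.1736);d=b.x[:2]-[.5214,.3896];ty=np.array([np.cos(a),np.sin(a)]);tx=np.array([-np.sin(a),np.cos(a)])
print("tool yaw",np.degrees(a),"in tool ty,tx",d@ty,d@tx)
E
python3 lid.py
```

```text
[[ 45.  319.6 331.3  11.6]
 [ 69.  320.3 332.4  12.1]
 [ 93.  321.5 333.6  12.1]
 [117.  323.4 334.2  10.9]
 [141.  324.6 335.6  11. ]
 [178.  326.4 336.6  10.3]
 [202.  327.4 338.3  10.8]
 [226.  328.5 338.6  10.1]
 [250.  329.8 339.9  10.1]
 [274.  331.2 340.6   9.3]]
mid line [  0.0458 323.4112] kept 22
[86, 86, 88, 88, 86, 83, 114, 159, 159, 159, 160, 160, 159, 159] [149, 147, 149, 147, 148, 149, 149, 151, 138, 90, 88, 89, 92, 93, 92, 91]
[-0.6641  1.0057] 0.4057222872272064 [0.5177 0.3996 1.4493] yaw 83.03918947528648
tool yaw 80.00264134581175 in tool ty,tx 0.009194028115374425 0.005389374980795036
```

>>> servo_tool(
  rows=[
    [1,[-0.14,0.48,-0.4],0.53],
    [1,[0,0,-1],0],
    [1,[0,0,-1],0],
    [1,[0,0,-1],0],
    [1,[0,0,-1],0],
    [1,[0,0,-1],0],
    [1,[0,0,-1],0],
    [1,[0,0,-1],0],
    [1,[0,0,0],0],
    [1,[0,0,0],0],
  ],
)

```text
time_s: 18.52
tcp_pos: [0.5177, 0.4023, 0.2161]
ee_rot: [[-0.993, 0.12, 0.0], [0.12, 0.993, 0.001], [-0.0, 0.001, -1.0]]
ft_force: [-0.4, -0.5, -0.0]
gripper_width: 0.0852
```

```bash
python3 b.py 8
python3 - <<'E'
from fit import *
import pickle
f=pickle.load(open("F8.pkl","rb"))["wrist"]; g=f["img"].astype(float).mean(2)
o=ctrl.get_obs();T=o["tcp_pos"];R=o["ee_rot"]
for r in (60,90,120,150,180,210,240):
    s=cv2.blur(g[r-1:r+2,270:380],(1,3)).mean(0); d=np.diff(s); i=np.argmax(d);j=np.argmin(d); print(r,270+i+.5,270+j+.5,(i+j+1)/2+270)
# predicted image of a line along tool x through the TCP at lid-top height
P=np.array([T+R[:,0]*k for k in (-.05,0,.05,.1)]);P[:,2]=.19; print(proj(f,P))
s=g[330:345].mean(0); print("fingers row337:",[ (c,int(s[c])) for c in range(200,450,6)])
E
```

```text
18.525 [0.5177 0.4023 0.2161] [[-0.9928  0.1196  0.0005]
 [ 0.1196  0.9928  0.0007]
 [-0.0004  0.0008 -1.    ]] 0.08518186270451562 [-0.4258 -0.5448 -0.048 ]
60 305.5 330.5 318.0
90 330.5 329.5 330.0
120 349.5 329.5 339.5
150 333.5 329.5 331.5
180 333.5 329.5 331.5
210 369.5 329.5 349.5
240 329.5 328.5 329.0
[[322.0542 333.4016]
 [322.1366 249.7972]
 [322.2333 151.6075]
 [322.3485  34.6509]]
fingers row337: [(200, 21), (206, 74), (212, 126), (218, 125), (224, 192), (230, 190), (236, 90), (242, 122), (248, 130), (254, 130), (260, 90), (266, 87), (272, 131), (278, 130), (284, 129), (290, 129), (296, 129), (302, 127), (308, 124), (314, 151), (320, 150), (326, 147), (332, 128), (338, 128), (344, 128), (350, 127), (356, 127), (362, 125), (368, 124), (374, 126), (380, 120), (386, 149), (392, 154), (398, 156), (404, 156), (410, 155), (416, 152), (422, 151), (428, 152), (434, 147), (440, 43), (446, 25)]
```

Run:
```python
from fit import *
import pickle
f=pickle.load(open("F8.pkl","rb"))["wrist"]; g=f["img"].astype(float).mean(2)
o=ctrl.get_obs();T=o["tcp_pos"];R=o["ee_rot"]
for r in (60,120,180,240,300): print(r,g[r-1:r+2,298:336].mean(0).astype(int).tolist())
for k in (0.,.05,.1):
    P=np.array([T+R[:,0]*k+R[:,1]*s for s in(-.006,.006)]);P[:,2]=.19; print(proj(f,P).round(1).tolist())
```

```text
60 [128, 125, 129, 127, 129, 129, 100, 120, 143, 159, 158, 158, 156, 161, 163, 161, 164, 164, 164, 164, 160, 160, 160, 159, 157, 158, 160, 159, 161, 163, 153, 136, 117, 85, 86, 86, 85, 84]
120 [95, 91, 91, 91, 91, 93, 92, 104, 127, 147, 155, 158, 156, 159, 161, 164, 163, 161, 162, 161, 159, 160, 156, 155, 156, 159, 159, 158, 160, 160, 146, 123, 89, 88, 90, 90, 89, 86]
180 [131, 129, 133, 134, 135, 137, 138, 120, 123, 135, 153, 157, 154, 156, 157, 160, 158, 161, 159, 158, 159, 155, 154, 157, 155, 156, 157, 156, 157, 152, 135, 118, 86, 85, 89, 103, 131, 100]
240 [134, 132, 134, 133, 136, 133, 134, 133, 104, 129, 142, 155, 155, 152, 155, 154, 158, 156, 156, 157, 156, 154, 152, 151, 153, 157, 155, 155, 156, 144, 124, 91, 125, 132, 130, 127, 109, 112]
300 [130, 130, 127, 128, 124, 127, 129, 128, 132, 107, 128, 145, 153, 153, 152, 152, 153, 151, 156, 154, 154, 153, 151, 153, 153, 157, 154, 152, 154, 135, 119, 86, 85, 91, 126, 129, 126, 123]
[[310.4, 249.8], [333.9, 249.8]]
[[309.5, 151.6], [335.0, 151.6]]
[[308.4, 34.6], [336.3, 34.7]]
```

>>> servo_tool(
  rows=[
    [1,[0,0,-1],0],
    [1,[0,0,-1],0],
    [1,[0,0,0],0],
    [0,[0,0,0],0],
    [0,[0,0,0],0],
    [0,[0,0,0],0],
    [0,[0,0,0],0],
    [0,[0,0,0],0],
    [0,[0,0,0],0],
  ],
  newtons=25,
)

```text
time_s: 19.8
tcp_pos: [0.5178, 0.4015, 0.1656]
ee_rot: [[-0.993, 0.121, 0.0], [0.121, 0.993, -0.001], [-0.0, -0.001, -1.0]]
ft_force: [-1.2, -2.5, 5.7]
gripper_width: 0.0114
```

>>> servo_tool(
  rows=[
    [0,[0,0,0],0],
    [0,[0,0,0],0],
    [0,[0,0,0.2],0],
    [0,[0,0,0.4],0],
    [0,[0,0,0.8],0],
    [0,[0,0,1],0],
    [0,[0,0,1],0],
    [0,[0,0,1],0],
    [0,[0,0,1],0],
    [0,[0,0,1],0],
  ],
  newtons=90,
)

```text
time_s: 21.05
tcp_pos: [0.5175, 0.4017, 0.3266]
ee_rot: [[-0.993, 0.12, -0.0], [0.12, 0.993, 0.0], [0.0, 0.0, -1.0]]
ft_force: [0.2, -1.1, -4.5]
gripper_width: 0.0108
```

```bash
python3 b.py 9
python3 - <<'E'
from fit import *
import pickle
f=pickle.load(open("F9.pkl","rb"))["wrist"]; g=f["img"].astype(float).mean(2)
for r in (60,120,180): print(r,g[r-1:r+2,298:340].mean(0).astype(int).tolist())
print([int(g[r,314:322].mean()) for r in range(0,40,2)])
E
```

```text
21.05 [0.5175 0.4017 0.3266] [[-0.9927  0.1203 -0.0001]
 [ 0.1203  0.9927  0.0001]
 [ 0.0001  0.0001 -1.    ]] 0.01077437415584404 [ 0.1884 -1.1346 -4.5196]
60 [130, 133, 131, 130, 102, 116, 130, 146, 160, 168, 169, 167, 165, 169, 171, 170, 173, 175, 173, 174, 174, 173, 173, 172, 171, 170, 170, 167, 166, 165, 166, 169, 168, 168, 168, 168, 168, 169, 170, 164, 148, 131]
120 [95, 95, 95, 93, 90, 85, 121, 134, 148, 163, 168, 169, 165, 166, 167, 168, 172, 172, 173, 172, 170, 172, 171, 171, 169, 167, 167, 166, 166, 167, 165, 167, 168, 166, 167, 168, 167, 169, 166, 148, 133, 120]
180 [131, 132, 131, 132, 137, 133, 105, 123, 133, 151, 167, 167, 165, 166, 166, 165, 167, 168, 170, 169, 168, 167, 169, 168, 166, 165, 165, 163, 161, 163, 164, 166, 166, 164, 168, 163, 164, 164, 150, 131, 120, 97]
[171, 173, 172, 174, 171, 171, 172, 174, 172, 172, 173, 173, 173, 173, 172, 172, 173, 172, 173, 172]
```

>>> servo_tool(
  rows=[
    [0,[0.1,-0.35,0],-0.3],
    [0,[0.2,-0.75,0],-0.7],
    [0,[0.2,-0.75,0],-0.7],
    [0,[0.2,-0.75,0],-0.7],
    [0,[0.2,-0.75,0],-0.7],
    [0,[0.2,-0.75,0],-0.7],
    [0,[0.2,-0.75,0],-0.7],
    [0,[0.2,-0.75,0],-0.7],
    [0,[0.2,-0.75,0],-0.7],
    [0,[0.2,-0.75,0],-0.7],
  ],
)

```text
time_s: 22.45
tcp_pos: [0.5655, 0.223, 0.3253]
ee_rot: [[-0.707, 0.707, -0.0], [0.707, 0.707, -0.0], [-0.0, -0.0, -1.0]]
ft_force: [0.6, 0.2, -4.4]
gripper_width: 0.0106
```

>>> servo_tool(
  rows=[
    [0,[0.2,-0.8,0],-0.7],
    [0,[0.2,-0.8,0],-0.7],
    [0,[0.2,-0.8,0],-0.7],
    [0,[0.2,-0.8,0],-0.7],
    [0,[0.2,-0.8,0],-0.7],
    [0,[0.2,-0.8,0],-0.7],
    [0,[0.2,-0.8,0],-0.7],
    [0,[0.2,-0.8,0],-0.7],
    [0,[0.2,-0.8,0],-0.7],
    [0,[0.07,-0.3,0],-0.3],
  ],
)

```text
time_s: 23.7
tcp_pos: [0.6123, 0.0352, 0.3252]
ee_rot: [[-0.126, 0.992, -0.0], [0.992, 0.126, -0.0], [-0.0, -0.0, -1.0]]
ft_force: [-0.1, -0.5, -4.8]
gripper_width: 0.0109
```

>>> servo_tool(
  rows=[
    [0,[0,0,0],0],
    [0,[0,0,0],0],
    [0,[0,0,0],0],
  ],
)

```text
time_s: 24.08
tcp_pos: [0.6119, 0.0375, 0.3253]
ee_rot: [[-0.131, 0.991, -0.0], [0.991, 0.131, 0.0], [0.0, -0.0, -1.0]]
ft_force: [0.3, 0.1, -4.0]
gripper_width: 0.0109
```

>>> servo_tool(
  rows=[
    [0,[0.09,-0.56,0],-0.29],
    [0,[0,0,-0.5],0],
    [0,[0,0,-0.5],0],
    [0,[0,0,0],0],
    [0,[0,0,0],0],
    [0,[0,0,0],0],
  ],
)

```text
time_s: 24.82
tcp_pos: [0.6143, 0.0229, 0.3006]
ee_rot: [[-0.101, 0.995, 0.0], [0.995, 0.101, 0.0], [0.0, 0.0, -1.0]]
ft_force: [-0.2, -0.4, -4.7]
gripper_width: 0.0108
```

```bash
python3 b.py 10
python3 - <<'E'
from fit import *
import pickle
F=pickle.load(open("F10.pkl","rb"))
for n in("scene","side"): print(n,proj(F[n],[[.608,.0225,.148],[.6065,.022,.12]]))
bgr=lambda n:cv2.cvtColor(F[n]["img"],cv2.COLOR_RGB2BGR)
c=lambda n,x0,y0,w,h,W,H:cv2.resize(bgr(n)[y0:y0+h,x0:x0+w],(W,H),interpolation=cv2.INTER_CUBIC)
cv2.imwrite("pics/v10.png",np.hstack([c("scene",320,140,60,80,450,600),c("side",265,140,70,80,350,400)if 0 else np.vstack([c("side",265,130,70,80,350,400),np.zeros((200,350,3),np.uint8)])]))
E
```

```text
24.825 [0.6143 0.0229 0.3006] [[-0.101   0.9949  0.0004]
 [ 0.9949  0.101   0.0001]
 [ 0.0001  0.0004 -1.    ]] 0.010799251810748462 [-0.2158 -0.3668 -4.7398]
scene [[349.1364 186.7498]
 [348.3475 190.9731]]
side [[311.476  177.3425]
 [311.4428 184.1252]]
```

View pics/v10.png

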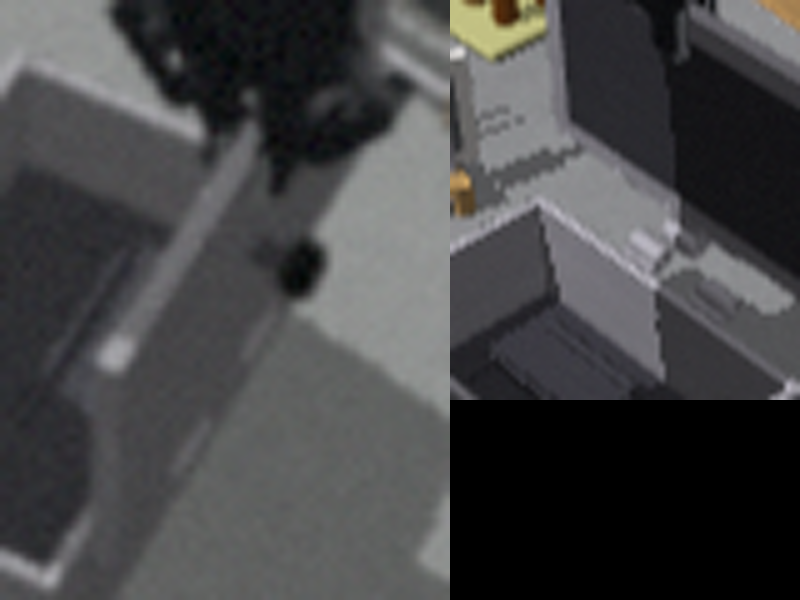

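>>> servo_tool(
  rows=[
    [0,[0,0,-0.4],0],
    [0,[0,0,-0.2],0],
    [0,[0,0,-0.1],0],
    [0,[0,0,0],0],
  ],
)

```text
time_s: 25.48
tcp_pos: [0.6142, 0.0227, 0.2826]
ee_rot: [[-0.101, 0.995, -0.0], [0.995, 0.101, -0.0], [0.0, -0.0, -1.0]]
ft_force: [-0.4, -0.1, -4.8]
gripper_width: 0.0109
```

>>> servo_tool(
  rows=[
    [0,[0,0,-0.15],0],
    [0,[0,0,-0.1],0],
    [0,[0,0,-0.1],0],
    [0,[0,0,0],0],
  ],
)

```text
time_s: 25.98
tcp_pos: [0.6142, 0.0228, 0.2738]
ee_rot: [[-0.101, 0.995, -0.0], [0.995, 0.101, -0.0], [-0.0, -0.0, -1.0]]
ft_force: [0.5, -0.4, -4.9]
gripper_width: 0.0108
```

>>> servo_tool(
  rows=[
    [0,[0,0,-0.08],0],
    [0,[0,0,0],0],
    [0,[0,0,0],0],
  ],
)

```text
time_s: 26.35
tcp_pos: [0.6142, 0.0228, 0.2721]
ee_rot: [[-0.101, 0.995, -0.0], [0.995, 0.101, 0.0], [0.0, -0.0, -1.0]]
ft_force: [0.4, -0.1, -3.9]
gripper_width: 0.011
```

```bash
cat > chk.py <<'E'
from fit import *
import sys,pickle
o=ctrl.get_obs(); print(o["time_s"],o["tcp_pos"],o["ft_force"],o["torque"])
fs=[ctrl.grab_frame("side") for _ in range(6)]; f=dict(fs[0]); f["img"]=np.mean([x["img"] for x in fs],0)
fs=[ctrl.grab_frame("scene") for _ in range(6)]; s=dict(fs[0]); s["img"]=np.mean([x["img"] for x in fs],0)
pickle.dump((f,s),open(f"C{sys.argv[1]}.pkl","wb"))
H=[.6078,.0217,.12]; print(proj(f,[H]),proj(s,[H]))
b=lambda f,x,y,w,h,k:cv2.resize(cv2.cvtColor(np.clip((f["img"][y:y+h,x:x+w]*1.5),0,255).astype(np.uint8),cv2.COLOR_RGB2BGR),None,fx=k,fy=k,interpolation=cv2.INTER_LANCZOS4)
cv2.imwrite(f"pics/chk{sys.argv[1]}.png",np.hstack([b(f,288,165,44,44,13),b(s,335,170,16,44,13)]))
E
python3 chk.py 1
```

```text
26.35 [0.6142 0.0228 0.2721] [ 0.4356 -0.0541 -3.9039] [ 0.0104 -0.0465 -0.0031]
[[311.8182 184.0117]] [[348.6159 191.2113]]
```

View pics/chk1.png

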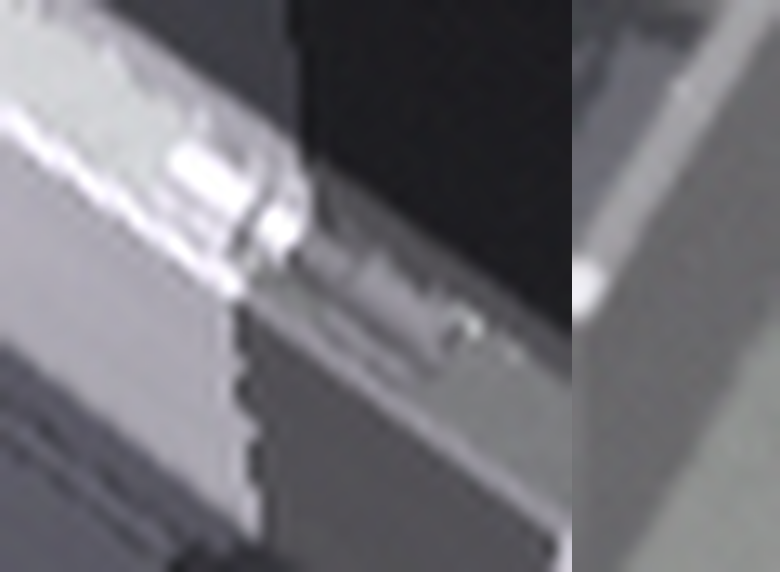

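```bash
cat > prof.py <<'E'
from fit import *
import pickle,sys
from scipy.ndimage import map_coordinates as mc
f,s=pickle.load(open(f"C{sys.argv[1]}.pkl","rb")); g=f["img"].mean(2)
a=np.radians(5.85);H=np.array([.6078,.0217])
A=lambda x,y,z:np.r_[H+[x*np.cos(a)-y*np.sin(a),x*np.sin(a)+y*np.cos(a)],z]
ys=np.arange(.060,-.0601,-.002)
def L(x,z): P=proj(f,[A(x,y,z) for y in ys]); return mc(g,[P[:,1],P[:,0]],order=3)
off=[(-.012,.124),(-.008,.124),(-.006,.126),(-.003,.128),(0,.128),(.003,.128),(.006,.126),(.01,.124)]
M=np.array([L(*o) for o in off]).round().astype(int)
print("y mm, then x,z offsets",off)
for y,r in zip(ys,M.T): print(int(round(y*1e3)),r.tolist())
E
python3 prof.py 1
```

```text
y mm, then x,z offsets [(-0.012, 0.124), (-0.008, 0.124), (-0.006, 0.126), (-0.003, 0.128), (0, 0.128), (0.003, 0.128), (0.006, 0.126), (0.01, 0.124)]
60 [141, 141, 141, 141, 141, 141, 135, 124]
58 [142, 143, 142, 140, 142, 141, 131, 134]
56 [143, 144, 142, 140, 142, 137, 130, 142]
54 [144, 143, 140, 140, 140, 133, 137, 140]
52 [145, 140, 141, 140, 138, 135, 141, 128]
50 [142, 141, 148, 145, 143, 140, 137, 118]
48 [139, 150, 163, 156, 149, 139, 127, 112]
46 [138, 159, 177, 166, 153, 134, 120, 109]
44 [141, 164, 184, 173, 153, 128, 114, 106]
42 [139, 165, 185, 175, 151, 123, 109, 105]
40 [136, 165, 184, 175, 150, 119, 106, 106]
38 [137, 166, 183, 176, 151, 117, 103, 111]
36 [137, 167, 183, 176, 150, 114, 102, 122]
34 [136, 167, 184, 176, 148, 109, 110, 130]
32 [138, 167, 184, 175, 144, 110, 125, 129]
30 [143, 167, 184, 174, 142, 123, 135, 122]
28 [145, 167, 184, 172, 147, 136, 132, 117]
26 [143, 167, 184, 172, 153, 138, 123, 118]
24 [144, 166, 183, 173, 153, 129, 115, 126]
22 [148, 160, 174, 166, 139, 116, 116, 136]
20 [145, 138, 147, 145, 116, 110, 126, 140]
18 [124, 111, 114, 120, 1
[... 818 characters left out ...]
, 86, 71, 55]
-26 [73, 76, 92, 103, 98, 82, 70, 54]
-28 [73, 77, 92, 102, 98, 82, 69, 52]
-30 [73, 77, 92, 103, 99, 82, 65, 53]
-32 [70, 77, 93, 103, 101, 80, 61, 63]
-34 [66, 77, 93, 104, 101, 74, 64, 71]
-36 [66, 77, 93, 103, 97, 72, 76, 70]
-38 [68, 78, 93, 103, 96, 80, 83, 68]
-40 [68, 77, 93, 103, 98, 88, 83, 75]
-42 [69, 77, 94, 103, 99, 90, 87, 86]
-44 [72, 79, 95, 102, 98, 93, 96, 90]
-46 [74, 81, 95, 99, 99, 99, 101, 92]
-48 [74, 84, 94, 94, 95, 100, 104, 98]
-50 [74, 86, 92, 85, 84, 96, 114, 93]
-52 [73, 87, 85, 72, 73, 103, 123, 76]
-54 [72, 84, 80, 70, 80, 119, 108, 68]
-56 [73, 81, 80, 80, 93, 115, 85, 74]
-58 [78, 83, 84, 86, 88, 93, 81, 77]
-60 [83, 85, 86, 84, 82, 84, 86, 78]
```

>>> servo_tool(
  rows=[
    [0,[0,0.024,-0.015],0],
    [0,[0,0,0],0],
    [0,[0,0,0],0],
    [0,[0,0,0],0],
  ],
)

```text
time_s: 27.45
tcp_pos: [0.6142, 0.0233, 0.2716]
ee_rot: [[-0.101, 0.995, -0.0], [0.995, 0.101, -0.0], [-0.0, -0.0, -1.0]]
ft_force: [-0.9, -1.4, -4.8]
gripper_width: 0.0104
```

```bash
python3 chk.py 2; python3 prof.py 2 | awk '$1<=24 && $1>=-24 && NR>1'
python3 - <<'E'
from h import *
f=ctrl.grab_frame("scene")
for k in ("basket",): print([(np.round(r["extent"]),round(r["p"],2)) for r in ctrl.boxes_of(k,f)[:3]])
E
```

```text
27.45 [0.6142 0.0233 0.2716] [-0.9165 -1.4268 -4.8034] [-0.0001  0.0679 -0.0344]
[[311.8182 184.0117]] [[348.6159 191.2113]]
24 [145, 166, 182, 172, 153, 130, 108, 110]
22 [148, 160, 173, 165, 140, 115, 101, 122]
20 [144, 138, 147, 145, 118, 103, 106, 129]
18 [122, 112, 115, 120, 105, 105, 113, 129]
16 [92, 110, 111, 116, 118, 114, 110, 127]
14 [79, 132, 143, 140, 137, 111, 110, 114]
12 [95, 152, 176, 162, 137, 103, 121, 86]
10 [117, 158, 185, 168, 133, 115, 119, 61]
8 [126, 156, 183, 169, 140, 126, 94, 54]
6 [123, 156, 185, 171, 142, 112, 67, 57]
4 [119, 161, 191, 165, 127, 84, 57, 62]
2 [121, 156, 181, 139, 99, 63, 58, 64]
0 [115, 125, 143, 104, 80, 59, 63, 66]
-2 [87, 88, 101, 88, 76, 62, 66, 65]
-4 [64, 73, 85, 92, 77, 65, 66, 63]
-6 [63, 74, 88, 96, 76, 66, 66, 62]
-8 [67, 74, 90, 95, 77, 67, 66, 61]
-10 [65, 74, 90, 94, 79, 68, 66, 62]
-12 [63, 78, 92, 95, 80, 69, 69, 61]
-14 [62, 81, 91, 94, 78, 71, 72, 57]
-16 [66, 81, 84, 88, 78, 77, 69, 56]
-18 [73, 78, 80, 85, 87, 80, 63, 59]
-20 [77, 77, 84, 91, 96, 76, 61, 60]
-22 [75, 77, 90, 99, 98, 71, 63, 60]
-24 [74, 77, 93, 104, 98, 72, 64, 60]
[(array([180., 302.,  51.,  48.]), 0.87), (array([291., 267.,  41.,  49.]), 0.67)]
```

```bash
cat > cmp.py <<'E'
from fit import *
import pickle,sys
a=pickle.load(open(f"C{sys.argv[1]}.pkl","rb"));b=pickle.load(open(f"C{sys.argv[2]}.pkl","rb"))
for n,i in(("side",0),("scene",1)):
    A,B=[x[i]["img"].mean(2) for x in(a,b)]; d=np.abs(A-B); 
    ys,xs=np.nonzero(d>12); print(n,len(ys),xs.min() if len(xs) else 0,xs.max() if len(xs) else 0,ys.min() if len(xs) else 0,ys.max() if len(xs) else 0)
    for (x0,y0,x1,y1) in ([(280,120,340,200)] if i==0 else [(330,130,400,210),(365,170,375,185)]):
        pa,pb=A[y0:y1,x0:x1],B[y0:y1,x0:x1]; w=cv2.createHanningWindow(pa.shape[::-1],cv2.CV_64F); print(cv2.phaseCorrelate(pa,pb,w))
A=a[0]["img"]; B=b[0]["img"]
v=lambda I:cv2.resize(cv2.cvtColor(np.clip(I[120:215,280:345]*1.4,0,255).astype(np.uint8),cv2.COLOR_RGB2BGR),(400,585),interpolation=cv2.INTER_CUBIC)
cv2.imwrite("pics/cmp.png",np.hstack([v(A),v(B)]))
E
python3 cmp.py 1 2
```

```text
side 392 53 487 0 309
((-0.06542772419806298, 0.05395522181731849), 0.9657566422594986)
scene 128 170 551 0 394
((0.1473994103516887, 0.010172274881917076), 0.9403118139289396)
((0.0883379307936103, 0.5068823149254129), 0.8481159915937779)
```

View pics/cmp.png

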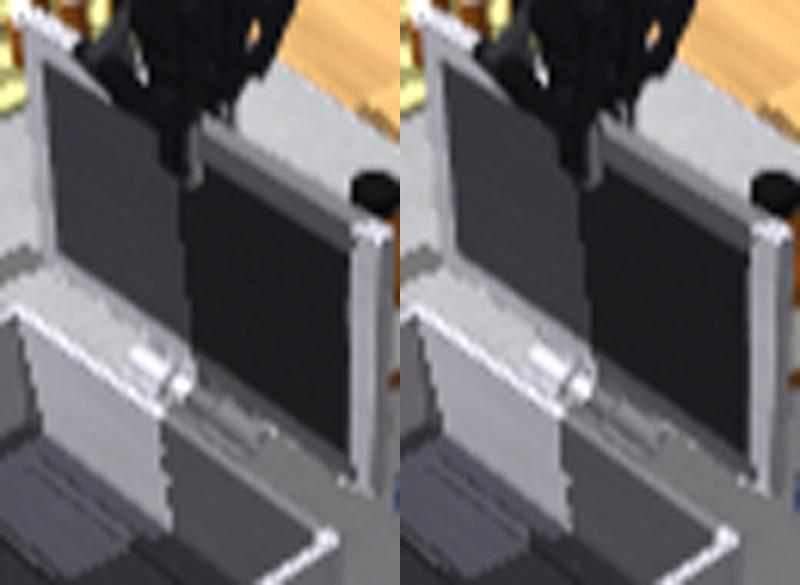

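>>> servo_tool(
  rows=[
    [0,[0,0,0],0],
    [0,[0,0,0],0],
    [0,[0,0,0],0],
    [0,[0,0,0],0],
    [0,[0,0,0],0],
    [0,[0,0,0],0],
  ],
)

```text
time_s: 28.9
tcp_pos: [0.6142, 0.0234, 0.2716]
ee_rot: [[-0.101, 0.995, -0.0], [0.995, 0.101, -0.0], [-0.0, -0.0, -1.0]]
ft_force: [-0.4, 0.3, -4.1]
gripper_width: 0.0104
```

```bash
python3 chk.py 3; python3 cmp.py 2 3; python3 prof.py 3 | awk '$1<=24 && $1>=-24 && NR>1'|awk 'NR%2==1'
```

```text
28.9 [0.6142 0.0234 0.2716] [-0.388   0.281  -4.1422] [ 0.0528  0.0083 -0.0037]
[[311.8182 184.0117]] [[348.6159 191.2113]]
side 5 195 393 9 272
((0.011688479411031238, 0.04131996242674063), 0.9601576065635132)
scene 2 296 296 278 279
((0.03727908690295578, -0.012422012168585184), 0.9404894080129153)
((-0.09255033134575807, 0.7112805798794524), 0.8374619740209343)
24 [145, 166, 183, 173, 152, 130, 108, 110]
20 [145, 138, 147, 144, 118, 103, 106, 130]
16 [92, 110, 111, 116, 118, 115, 111, 127]
12 [95, 152, 176, 163, 137, 104, 121, 86]
8 [126, 156, 183, 169, 140, 126, 94, 54]
4 [119, 161, 190, 164, 127, 84, 57, 63]
0 [115, 125, 142, 105, 80, 59, 63, 65]
-4 [64, 72, 84, 92, 77, 64, 65, 64]
-8 [67, 74, 90, 96, 75, 64, 66, 61]
-12 [64, 77, 92, 94, 78, 69, 69, 61]
-16 [65, 80, 84, 88, 78, 78, 69, 55]
-20 [77, 77, 84, 91, 95, 75, 61, 60]
-24 [74, 76, 93, 103, 98, 72, 64, 60]
```

```bash
python3 -c "
from workcell import ctrl
print(ctrl.hand_in()); o=ctrl.get_obs(); print(o['time_s'],o['tcp_pos'],o['ft_force'])"
```

```text
the job is handed in; nothing more can be done
None
the job is handed in; nothing more can be done
```

The steel basket hangs by its handle over both prongs of the hook and has been released. The lid is held upright at the bath's hinge with its knob to the rear and its knuckle between the bath's two. I handed in at about 28.9 s of the 58 s, and no verdict is reported.

**Basket:** A picture after letting go showed the bar lying across both prongs with the sleeve between them. Before handing in, a basket was still detected at the hook.

**Lid:**
- **Nothing touching:** the wrist force stayed at the lid's own weight, about 4 to 5 N, with no contact seen on the way down. The last two sets of pictures, about 1 s apart, showed no movement.
- **Gaps at the knuckle ends:** the side camera shows a gap at both ends. It suggested the lid sat up to 1 mm towards the robot's right (-y), so I shifted it 0.5 mm back. The profiles afterwards did not clearly show the offset gone.
- **Alignment across the hinge:** the three knuckles line up to roughly 0.5 mm in the side view.

**Less certain:**
- **Pin-hole alignment:** the side view is the only direct check of it, because the lid hides the hinge from the scene camera.
- **Camera disagreement:** the wrist camera disagreed with the arm's position by about 2 mm. I cancelled that by measuring the lid and the hinge from the same viewing distance and angle.
- **Picture budget:** I viewed 13 pictures, three over the budget of 10.

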